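# Run the sealing stylus along the tray cover's seam

## Robot

A 7-joint arm with a two-finger parallel gripper is mounted at the origin on the work surface. World frame = base frame: x ahead of the robot, y to its left, z up, the work surface at z = 0. Lengths are in m, angles in rad, forces in N, time in s.
With the tool pointing down it reaches from about 0.35 to 0.9 m from the base axis. Payload 7.2 kg.
Tool frame: the origin (TCP) lies midway between the tips of the shut fingers; the grasp point (between the pads) lies 19 mm behind it (robot.grasp_offset is the distance from the TCP to the grasp point, in m); z points along the fingers, y is the line along which they close (so a half turn about z gives the same grasp; the last joint's range is limited). The gripper opens to 85 mm and grips with 20 to 120 N. Pads are 22 mm wide; open, the fingers measure 114 mm over their backs; the gripper's body (76 mm by 85 mm) begins 54 mm behind the grasp point. The pads swing forward as they close: fully open they stand 13 mm farther back than shut.
Start: joints at [-1.348, 0.411, -0.013, 1.596, 0.006, 1.134, -0.082], TCP at [0.179, 0.599, 0.231] pointing down, gripper open.
Joint ranges: [-2.95, 2.95], [-0.29, 1.99], [-1.47, 1.44], [0.14, 2.54], [-1.03, 4.17], [0.13, 1.85], [-2.86, 2.86]. Speed limits (rad/s): [2.39, 2.39, 3.01, 3.01, 3.14, 3.14, 3.14].

## Interface

Orientations are given as [roll, pitch, yaw] about the fixed x, y, z axes, in that order (R = Rz(yaw) Ry(pitch) Rx(roll)).
In Python, from rig import robot, optics, order gives the robot as it stands. The module is installed in compiled form; this text tells all that it offers.
- The arm moves only by the tool move_arm, never from a script. Its argument "targets" is a list of rows, each an object with "delta_pos": the shift along the tool's x, y, z in m, a list of three; "yaw": the turn about the tool's z in degrees. In form: [{"delta_pos": [tx, ty, tz], "yaw": yaw}, ...]. A call has 1 to 12 rows; each row shifts and turns the commanded pose from where the row before left it, along the tool's axes as they then stand; what a row does not reach is not made up. A row lasts 1/8 s, in which the tool goes at most 62.5 mm and 10.7 degrees, less where a joint would pass 70% of its speed; a pose out of reach is approached as far as the arm can. A call is refused whole if a number of a shift passes 0.0625 or a number of a turn 10.7, either way. A call with a gripper value outside its range is refused whole. "fingers" is the finger opening in m, from 0 to 0.0854, set as the call begins (left out, the last holds). The fingers move at their own pace and stop on an object; the grip force is fixed at half the most. Time passes only in rows, so rows that do not move let the fingers close. It gives the time, the measured TCP pose, the force, the opening and the grip force at its end, in the units of the state.
- robot.get_state(): the state, without advancing time (a new reading comes with each control period).
- optics.read_camera(name): name is "side" or "top"; returns a dict with "img" (400x640x3 uint8, red, green, blue), "depth" (400x640 float32, m along the optical axis (not along the pixel's ray), 0 where there is no reading), "fx", "fy", "cx", "cy" (pixels), "k1" (the pictures are not rectified: a ray, as slopes to the right and down, at radius r is drawn at 1 + k1 r^2 times it, then the intrinsics apply), "xyz" and "rotation" of the camera in the world. Camera axes: x right, y up, looking along -z (the intrinsics and any distortion apply to the point x, -y, -z); pixel columns grow to the right and rows downward; lengths in m; the calibration is good to about 2 mm. A picture is of the moment at which its call begins.
- order.sign_off(): hands the job in; it is judged then, once.
Trained networks look in a picture, given as the dict that the camera call returned (one of the last four; its "shot" number tells which), for a name from the list of things; names that differ only in an ending like _2 or _b are one class to them, and where a whole thing is asked for, a point or a joint stands for the part that bears it (a point fixed in the world has none). Each returns a list of dicts, best first, with "score" (0 to 1); they miss things now and then, are a little off and sometimes report something else, mostly with a low value. They report only what shows in the picture. A call takes as long as a camera call. They do not tell look-alikes from the thing itself.
- optics.spot_in(picture, query): "location" ([x, y, z] in m, in world coordinates, good to about 4 mm: the middle of the surface that is visible of it).
- optics.regions_of(picture, query): "region" (400x640 bool, what is visible of it).
The state is a dict: "time_s": time; "joints": joint angles; "joint_vel": joint speeds; "joint_torque": joint torques, N m; "tool_pos": TCP position; "tcp_rot": TCP orientation; "ft_force": force on the tool from outside, world axes, zero at the start; "ft_torque": the same for the moment, N m; "gripper_width": finger opening in m; "grip_force": force on a finger pad.
Only numpy, scipy, OpenCV 4.12 (cv2) and the standard library are available. Lean on these libraries where they do the work, as an engineer would, in place of code of your own. Each camera call takes 0.05 s, during which the arm holds its last target. There are 200 camera calls.

## Task

Take the stylus from its stand, lower its tip into the seam groove at the end next to the jig's thumb tab, and guide it slowly (about 3 cm/s, never above 8) along the whole groove, round the corner to the other end, in one pass: keep the sprung tip pressed in, though never fully, do not let it leave the groove on the way, and lift it only at the far end. Carry the stylus clear of the jig before and after, hang it upright in its stand again with the collar resting on the top, let go, and leave everything else where it is.

Things in the scene. Friction and masses are not known exactly. Their poses are not given: they have to be found in the camera images.
- jig: aluminium sealing jig fixed to the table, 170 (x) x 130 (y) x 40 mm high, holding a white tray cover with eight grey windows. Origin: centre of the underside. An L-shaped V-groove seam runs round two sides of the cover: long leg along x at y = -35 mm, short leg along y at x = +55 mm. A steel thumb tab sticks out 26 mm from its -x side, in line with the long leg: the start
- seam_start (a point): start of the seam: end of the long leg next to the thumb tab, on the groove floor, 34 mm above the table (jig frame: -60, -35 mm). The groove is 17 mm wide at the top, 6 mm deep; 45 degree flanks slope to a dark floor 5 mm wide; it runs on 8 mm beyond both end points
- seam_corner (a point): the square corner of the seam, on the groove floor, 115 mm from the start (jig frame: +55, -35 mm)
- seam_end (a point): end of the seam: end of the short leg, on the groove floor, 75 mm from the corner (jig frame: +55, +40 mm)
- stylus: upright seam stylus, 143 mm long, about 0.15 kg, hung in the stand by its collar. Origin: on its axis (z, up) at the collar's underside. Collar: steel disc 52 mm across, z = 0 to 8 mm; above it a grey square handle 24 x 24 mm, sides along the stylus's x and y, to z = 68 mm; below it a round shank 18 mm across to z = -55 mm, then a thin sprung tip with an 8 mm ball
- stylus_tip (a point): lowest point of the sprung ball tip, 75 mm below the collar's underside when not pressed
- tip (a joint): how far the sprung tip is pushed up into the shank: 0 = free, 0.012 m = pushed fully in. The spring gives about 0.8 N at first touch, 2 N at 6 mm and 3.2 N at 12 mm
- stand: steel tool stand fixed to the table, 100 x 100 x 95 mm high, flat top with a 30 mm square opening in the middle. Origin: centre of the underside
- stand_hole (a point): centre of the stand's opening, at its top face, 95 mm above the table: the stylus's origin lies here when it hangs in the stand
- organiser_mid: bystander: white pill organiser, four lids in a row, 144 x 42 x 22 mm, between the jig and the stand. Origin: centre of the underside. Leave it alone
- organiser_back: bystander: white pill organiser, five lids in a row, 180 x 42 x 22 mm, beyond the work area. Origin: centre of the underside. Leave it alone
- bottle: bystander: amber glass jar, 54 mm across, 95 mm tall, beyond the work area. Origin: centre of the underside. Leave it alone
- carton: bystander: white medicine carton 55 x 110 x 45 mm, beyond the work area. Origin: centre of the underside. Leave it alone
- cups: bystander: stack of white medicine cups, 38 mm across, 73 mm tall, on the robot's side of the pill organiser. Origin: centre of the underside. Leave it alone
There are look-alikes about, which are no part of the job. There is more than one size of the stand; the job needs the smaller.

How it is judged:
On the way, in this order (a step that is already met when the one before it is completed fails the run):
1. the tip is pressed into the groove at the start of the seam (within 8 mm) (horizontal distance between stylus_tip and seam_start below 0.008 m and z of stylus_tip in the frame of jig below 0.041 m and value of joint tip above 0.001 m), for 0.1 s.
2. the pressed tip passes the first third of the long leg, in the groove (x of stylus_tip in the frame of jig between -0.028 and -0.012 m and y of stylus_tip in the frame of jig between -0.041 and -0.029 m and z of stylus_tip in the frame of jig below 0.041 m and value of joint tip above 0.001 m), for 0.1 s.
3. the pressed tip passes the second third of the long leg, in the groove (x of stylus_tip in the frame of jig between 0.01 and 0.026 m and y of stylus_tip in the frame of jig between -0.041 and -0.029 m and z of stylus_tip in the frame of jig below 0.041 m and value of joint tip above 0.001 m), for 0.1 s.
4. the pressed tip comes round the corner (within 8 mm) (horizontal distance between stylus_tip and seam_corner below 0.008 m and z of stylus_tip in the frame of jig below 0.041 m and value of joint tip above 0.001 m), for 0.1 s.
5. the pressed tip passes the middle of the short leg, in the groove (x of stylus_tip in the frame of jig between 0.049 and 0.061 m and y of stylus_tip in the frame of jig between -0.006 and 0.01 m and z of stylus_tip in the frame of jig below 0.041 m and value of joint tip above 0.001 m), for 0.1 s.
6. the pressed tip reaches the end of the seam (within 8 mm) (horizontal distance between stylus_tip and seam_end below 0.008 m and z of stylus_tip in the frame of jig below 0.041 m and value of joint tip above 0.001 m), for 0.1 s.
At the end, for the whole second after the job is handed in: after the full pass along the seam, the stylus hangs at rest in the stand: origin within 10 mm of the opening's centre, collar underside within 3 mm of the stand's top, within 0.08 rad of upright (horizontal distance between stylus and stand_hole below 0.01 m and z of stylus in the frame of stand between 0.092 and 0.098 m and angle between stylus's own z axis and vertical below 0.08 rad and linear speed of stylus below 0.02 m/s); the robot touches nothing.
It fails at once if the stylus tip is over the jig, lower than 20 mm above its top, yet neither in the seam (within 10 mm of its line) nor within 16 mm of one of the seam's two ends (x of stylus_tip in the frame of jig between -0.085 and 0.085 m and y of stylus_tip in the frame of jig between -0.065 and 0.065 m and z of stylus_tip in the frame of jig between 0 and 0.06 m and not ((x of stylus_tip in the frame of jig between -0.072 and 0.067 m and y of stylus_tip in the frame of jig between -0.045 and -0.025 m) or (x of stylus_tip in the frame of jig between 0.045 and 0.065 m and y of stylus_tip in the frame of jig between -0.045 and 0.052 m)) and not (horizontal distance between stylus_tip and seam_start below 0.016 m or horizontal distance between stylus_tip and seam_end below 0.016 m)).
It fails at once if the tip is lifted more than 7 mm off the groove floor along the way (over the seam, below 20 mm above the jig, more than 16 mm from both ends) (((x of stylus_tip in the frame of jig between -0.072 and 0.067 m and y of stylus_tip in the frame of jig between -0.045 and -0.025 m) or (x of stylus_tip in the frame of jig between 0.045 and 0.065 m and y of stylus_tip in the frame of jig between -0.045 and 0.052 m)) and not (horizontal distance between stylus_tip and seam_start below 0.016 m or horizontal distance between stylus_tip and seam_end below 0.016 m) and z of stylus_tip in the frame of jig between 0.041 and 0.06 m).
It fails at once if the stylus moves faster than 80 mm/s while its tip is pressed on the jig (x of stylus_tip in the frame of jig between -0.085 and 0.085 m and y of stylus_tip in the frame of jig between -0.065 and 0.065 m and z of stylus_tip in the frame of jig between 0 and 0.045 m and value of joint tip above 0.001 m and linear speed of stylus above 0.08 m/s).
It fails at once if the tip is pushed fully in (more than 11.5 mm) (value of joint tip above 0.0115 m).
It fails at once if a bystander is moved by more than 20 mm (distance of any of organiser_mid, organiser_back, bottle, carton, cups from where it was at the start of the episode above 0.02 m).
It also fails if it takes over 67 s, if anything falls off the work surface, if the arm or the gripper's body presses on something with over 40 N, if the wrist force passes 120 N, or if a joint passes its speed limit or range.

## Working session

There is one attempt and no reset: what is moved stays moved. The work goes in short steps, Python scripts to look and compute and a tool call to move; the robot and the scene stay as the last step left them, time stands still between calls to the robot, and variables do not carry over. Pictures are saved under pics/ and viewed, at most 10 in all, crops included, and the job is handed in when it is done.

Besides the shell and the picture viewer there is one more tool, called after ">>>" as name(argument=value, ...), one argument or row to a line, values as JSON. move_arm: Moves the arm, as the interface text tells. Its arguments: {"type":"object","properties":{"targets":{"type":"array"},"fingers":{"type":"number"}},"required":["targets"]}

```bash
mkdir -p pics; cat > h.py <<'E'
import numpy as np, cv2
from rig import robot, optics, order
def cloud(p):
    h,w=p["depth"].shape; u,v=np.meshgrid(np.arange(w),np.arange(h))
    K=np.array([[p["fx"],0,p["cx"]],[0,p["fy"],p["cy"]],[0,0,1.]])
    # k1: distorted = (1+k1 r^2)*ray
    n=cv2.undistortPoints(np.stack([u,v],-1).reshape(-1,1,2).astype(float),K,np.array([p["k1"],0,0,0.]),).reshape(h,w,2)
    d=p["depth"]
    c=np.stack([n[...,0]*d,-n[...,1]*d,-d],-1)
    R=np.array(p["rotation"])
    if R.shape!=(3,3):
        from scipy.spatial.transform import Rotation as Ro
        R=Ro.from_euler('xyz',R).as_matrix()
    return c@R.T+np.array(p["xyz"])
def save(p,n,crop=None,s=1):
    im=p["img"][...,::-1]
    if crop: im=im[crop[1]:crop[3],crop[0]:crop[2]]
    cv2.imwrite("pics/"+n,cv2.resize(im,None,fx=s,fy=s,interpolation=cv2.INTER_CUBIC))
E
python3 - <<'E'
from h import *
for c in("top","side"):
    p=optics.read_camera(c); save(p,c+"0.png"); np.save(c+"0.npy",cloud(p)); 
    print(c,p["xyz"],p["rotation"],p["fx"],p["k1"])
    for q in("jig","stylus","stand","organiser_mid","cups","organiser_back","carton","bottle"):
        print(q,[(np.round(d["location"],3).tolist(),round(d["score"],2)) for d in optics.spot_in(p,q)])
print(robot.get_state()["time_s"],robot.get_state()["tcp_rot"],robot.grasp_offset)
E
```

```text
top [ 0.32776801 -0.00935953  1.24329086] [ 0.18134982  0.00791202 -1.56389526] 495.55843189670674 -0.11271813438918304
jig [([0.487, 0.19, 0.04], 0.59)]
stylus [([0.536, -0.219, 0.107], 0.6)]
stand [([0.32, -0.232, 0.13], 0.7), ([0.534, -0.213, 0.096], 0.64)]
organiser_mid []
cups [([0.532, -0.209, 0.095], 0.66), ([0.417, 0.002, 0.074], 0.62)]
organiser_back [([0.794, -0.138, 0.022], 0.56)]
carton [([0.774, 0.209, 0.046], 0.84), ([0.482, 0.191, 0.04], 0.37)]
bottle [([0.72, 0.036, 0.097], 0.71), ([0.483, 0.187, 0.042], 0.65)]
side [ 0.33914935 -1.00098356  0.69830576] [ 1.03562266 -0.01929911 -0.19959431] 514.3340127800366 -0.05748071508460188
jig [([0.488, 0.158, 0.034], 0.93)]
stylus [([0.536, -0.238, 0.116], 0.77)]
stand [([0.531, -0.26, 0.066], 0.84), ([0.318, -0.302, 0.109], 0.57)]
organiser_mid [([0.542, -0.015, 0.02], 0.7)]
cups [([0.413, -0.014, 0.049], 0.73)]
organiser_back [([0.527, -0.262, 0.065], 0.65), ([0.784, -0.154, 0.022], 0.59)]
carton [([0.77, 0.203, 0.043], 0.58)]
bottle [([0.542, -0.015, 0.017], 0.7), ([0.727, 0.019, 0.06], 0.6)]
0.9 [ 3.14155248e+00 -2.59622356e-05  2.85076648e+00] 0.0187
```

View pics/top0.png

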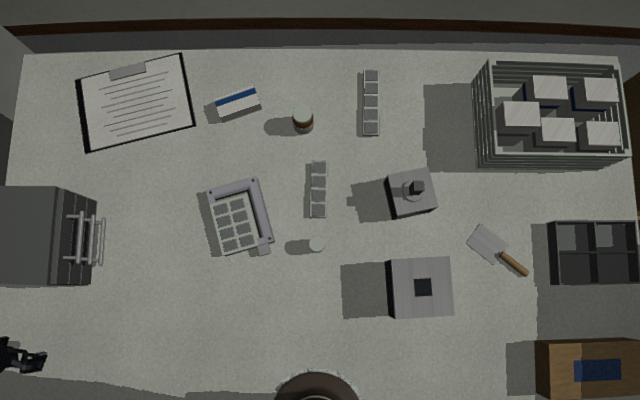

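View pics/side0.png

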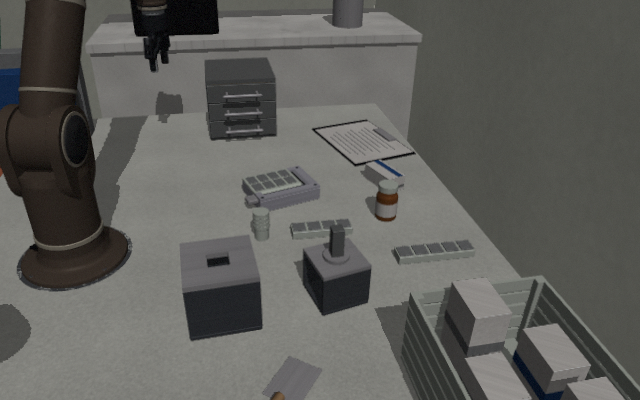

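```bash
cat > fit.py <<'E'
from h import *
from scipy.optimize import minimize
def rect(P,lo,hi,c,r):
    m=(P[...,2]>lo)&(P[...,2]<hi)&(np.hypot(P[...,0]-c[0],P[...,1]-c[1])<r)
    q=P[m]; (x,y),(a,b),ang=cv2.minAreaRect((q[:,:2]*1000).astype(np.float32))
    return (round(x,1),round(y,1)),(round(a,1),round(b,1)),round(ang,1),len(q),round(float(np.median(q[:,2])),4)
E
python3 - <<'E'
from fit import *
ps=[optics.read_camera("top") for _ in range(3)]
p=ps[-1]
P=np.mean([cloud(a) for a in ps],0); S=np.load("side0.npy"); np.save("topm.npy",P)
for n,C in(("top",P),("side",S)):
    tb=(abs(C[...,2])<.015)&(abs(C[...,0]-.5)<.25)&(abs(C[...,1])<.3)
    print(n,"table",np.median(C[tb][:,2]),C[tb][:,2].std())
    print("jig",rect(C,.028,.055,(.487,.185),.12))
    print("jigtop",rect(C,.037,.055,(.487,.185),.12))
    print("stand",rect(C,.088,.0985,(.533,-.222),.09))
    print("collar",rect(C,.1,.108,(.533,-.222),.05))
    print("handle",rect(C,.115,.18,(.533,-.222),.06), rect(C,.155,.18,(.533,-.222),.06))
    print("cups",rect(C,.06,.09,(.417,0),.06)); print("org",rect(C,.013,.04,(.54,-.005),.09))
save(p,"jig.png",(190,160,290,270),5)
E
```

```text
top table -0.001155070608106712 0.0019314853427710096
jig ((478.8, 190.6), (196.8, 131.4), 15.7, 3704, 0.0391)
jigtop ((491.2, 192.9), (171.3, 130.8), 16.5, 2933, 0.0397)
stand ((544.4, -225.3), (100.9, 101.7), 12.3, 1366, 0.094)
collar ((540.7, -223.6), (51.4, 44.7), 46.9, 185, 0.1024)
handle ((542.9, -225.1), (23.6, 24.0), 90.0, 178, 0.1606) ((543.2, -225.2), (22.9, 23.8), 88.5, 118, 0.1616)
cups ((419.4, 2.6), (36.6, 35.8), 18.3, 202, 0.0719)
org ((559.9, -0.8), (41.9, 139.1), 89.0, 895, 0.0208)
side table -0.00012367060388474016 0.0030482904325814793
jig ((475.3, 188.7), (197.3, 140.0), 16.9, 1856, 0.0389)
jigtop ((487.7, 192.4), (171.5, 137.4), 17.3, 1332, 0.0397)
stand ((542.5, -226.3), (102.6, 104.4), 12.1, 1320, 0.0943)
collar ((540.1, -230.5), (47.5, 50.7), 72.7, 230, 0.1025)
handle ((540.9, -227.5), (24.9, 28.2), 1.3, 396, 0.1453) ((540.4, -226.8), (23.7, 26.8), 0.9, 133, 0.1617)
cups ((417.4, 0.6), (37.2, 40.8), 6.6, 182, 0.0713)
org ((558.1, -3.5), (142.8, 47.3), 0.4, 611, 0.0207)
```

View pics/jig.png

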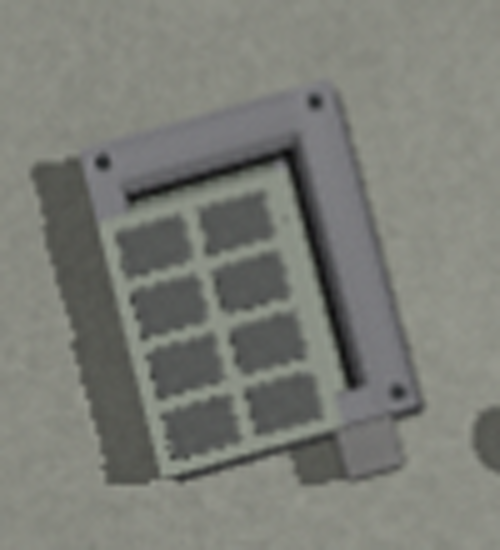

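>>> move_arm(
  targets=[
    {"delta_pos": [0,0,0],"yaw": -8.33},
    {"delta_pos": [0,0,0],"yaw": -8.33},
    {"delta_pos": [-0.022,-0.05,0],"yaw": 0},
    {"delta_pos": [-0.022,-0.05,0],"yaw": 0},
    {"delta_pos": [-0.022,-0.05,0],"yaw": 0},
    {"delta_pos": [-0.022,-0.05,0],"yaw": 0},
    {"delta_pos": [-0.022,-0.05,0],"yaw": 0},
    {"delta_pos": [-0.022,-0.05,0],"yaw": 0},
    {"delta_pos": [-0.022,-0.05,0],"yaw": 0},
    {"delta_pos": [-0.022,-0.05,0],"yaw": 0},
  ],
  fingers=0.07,
)

```text
time_s: 2.3
tool_pos: [0.3558, 0.1971, 0.2317]
tcp_rot: [3.141, 0.001, -3.142]
ft_force: [0.5, 0.3, 0.2]
gripper_width: 0.0702
grip_force: 0.0
```

```bash
python3 - <<'E'
from fit import *
from scipy.optimize import minimize
P=np.load("topm.npy"); im=cv2.imread("pics/top0.png").astype(float)
m=(np.hypot(P[...,0]-.49,P[...,1]-.19)<.13)
q=P[m]; up=q[q[:,2]>.036][:,:2]; lo=q[q[:,2]<.012][:,:2]
def J(p,x): c,s=np.cos(p[2]),np.sin(p[2]); d=x-np.array(p[:2]); return np.stack([d[:,0]*c+d[:,1]*s,-d[:,0]*s+d[:,1]*c],1)
sd=lambda a: np.max(np.abs(a)-np.array([.085,.065]),1)
f=lambda p: np.clip(sd(J(p,up)),0,.006).sum()+np.clip(-sd(J(p,lo)),0,.006).sum()
r=min((minimize(f,[.49+a,.192+b,.285],method="Nelder-Mead",options=dict(xatol=1e-5,fatol=1e-6,initial_simplex=np.array([.49+a,.192+b,.285])+np.array([[0,0,0],[.004,0,0],[0,.004,0],[0,0,.05]]))) for a in(-.003,0,.003) for b in(-.003,0,.003)),key=lambda r:r.fun)
print(r.x,np.degrees(r.x[2]),r.fun,len(up))
# groove by depth & darkness in jig frame
g=im.mean(2)[m]; a=J(r.x,q[:,:2]); z=q[:,2]
for nm,sel,ax in(("long",(abs(a[:,0]+.005)<.045),1),("short",(abs(a[:,1]-.005)<.025),0)):
    bins=np.arange(-.06,-.012,.003) if ax else np.arange(.03,.08,.003)
    for b in bins:
        k=sel&(a[:,ax]>b)&(a[:,ax]<=b+.003)
        print(nm,round(b+.0015,4),k.sum(),round(np.median(z[k]),4),round(g[k].mean()))
E
```

```text
[0.49065668 0.19446967 0.2885532 ] 16.53288046525153 0.6666033443915421 3343
long -0.0585 46 0.0386 124
long -0.0555 41 0.0395 125
long -0.0525 45 0.0391 125
long -0.0495 46 0.0393 124
long -0.0465 42 0.0383 119
long -0.0435 42 0.037 90
long -0.0405 41 0.034 64
long -0.0375 48 0.0335 36
long -0.0345 42 0.0339 67
long -0.0315 52 0.0363 131
long -0.0285 45 0.0387 139
long -0.0255 41 0.0389 137
long -0.0225 50 0.0388 135
long -0.0195 39 0.041 113
long -0.0165 46 0.0413 97
long -0.0135 45 0.0414 100
short 0.0315 25 0.0413 95
short 0.0345 20 0.0409 96
short 0.0375 25 0.0409 108
short 0.0405 21 0.0386 132
short 0.0435 23 0.0388 138
short 0.0465 22 0.0388 122
short 0.0495 18 0.0357 99
short 0.0525 23 0.034 59
short 0.0555 23 0.033 38
short 0.0585 28 0.0348 87
short 0.0615 27 0.0357 102
short 0.0645 24 0.0386 116
short 0.0675 25 0.0389 122
short 0.0705 27 0.0385 123
short 0.0735 24 0.0398 123
short 0.0765 23 0.0387 124
short 0.0795 25 0.039 120
```

>>> move_arm(
  targets=[
    {"delta_pos": [-0.0207,-0.047,0],"yaw": 0},
    {"delta_pos": [-0.0207,-0.047,0],"yaw": 0},
    {"delta_pos": [-0.0207,-0.047,0],"yaw": 0},
    {"delta_pos": [-0.0207,-0.047,0],"yaw": 0},
    {"delta_pos": [-0.0207,-0.047,0],"yaw": 0},
    {"delta_pos": [-0.0207,-0.047,0],"yaw": 0},
    {"delta_pos": [-0.0207,-0.047,0],"yaw": 0},
    {"delta_pos": [-0.0207,-0.047,0],"yaw": 0},
    {"delta_pos": [-0.0207,-0.047,0],"yaw": 0},
    {"delta_pos": [0,0,0.02],"yaw": 0},
    {"delta_pos": [0,0,0],"yaw": 0},
  ],
)

```text
time_s: 3.68
tool_pos: [0.5405, -0.2242, 0.2099]
tcp_rot: [3.141, -0.003, 3.141]
ft_force: [0.8, -0.4, -0.4]
gripper_width: 0.07
grip_force: 0.0
```

```bash
python3 - <<'E'
from h import *
s=robot.get_state();print(s["tool_pos"],s["tcp_rot"])
p=optics.read_camera("side");save(p,"pre.png",(250,130,430,310),3)
E
```

```text
[ 0.54054887 -0.22421898  0.20985361] [ 3.14086876e+00 -3.07497640e-03  3.14073487e+00]
```

View pics/pre.png

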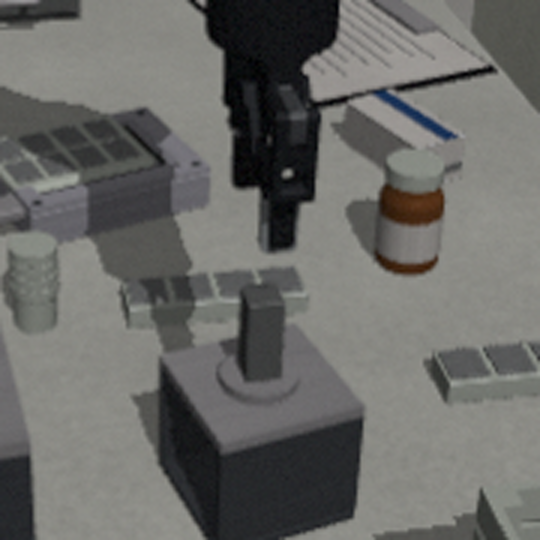

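The gripper (crop ~(275,215)) hangs over the handle (crop ~(262,295)), with fingers on either side along y. I'll descend and close.

>>> move_arm(
  targets=[
    {"delta_pos": [-0.001,-0.0015,0.02],"yaw": 0},
    {"delta_pos": [0,0,0.02],"yaw": 0},
    {"delta_pos": [0,0,0.02],"yaw": 0},
    {"delta_pos": [0,0,0.02],"yaw": 0},
    {"delta_pos": [0,0,0.016],"yaw": 0},
    {"delta_pos": [0,0,0],"yaw": 0},
  ],
)

```text
time_s: 4.47
tool_pos: [0.5422, -0.225, 0.1148]
tcp_rot: [3.141, -0.001, -3.141]
ft_force: [-0.4, -0.5, 0.7]
gripper_width: 0.0699
grip_force: 0.0
```

>>> move_arm(
  targets=[
    {"delta_pos": [0,0,0],"yaw": 0},
    {"delta_pos": [0,0,0],"yaw": 0},
    {"delta_pos": [0,0,0],"yaw": 0},
    {"delta_pos": [0,0,0],"yaw": 0},
    {"delta_pos": [0,0,0],"yaw": 0},
    {"delta_pos": [0,0,0],"yaw": 0},
  ],
  fingers=0.0,
)

```text
time_s: 5.22
tool_pos: [0.543, -0.226, 0.1161]
tcp_rot: [-3.141, 0.001, 3.141]
ft_force: [-0.3, 0.1, 5.7]
gripper_width: 0.0234
grip_force: 59.4
```

>>> move_arm(
  targets=[
    {"delta_pos": [0,0,-0.01],"yaw": 0},
    {"delta_pos": [0,0,-0.02],"yaw": 0},
    {"delta_pos": [0,0,-0.025],"yaw": 0},
    {"delta_pos": [0,0,-0.025],"yaw": 0},
    {"delta_pos": [0,0,-0.025],"yaw": 0},
    {"delta_pos": [0,0,-0.015],"yaw": 0},
    {"delta_pos": [0,0,0],"yaw": 0},
    {"delta_pos": [0,0,0],"yaw": 0},
  ],
)

```text
time_s: 6.22
tool_pos: [0.542, -0.2254, 0.2343]
tcp_rot: [3.141, -0.001, -3.141]
ft_force: [0.5, 0.5, -2.2]
gripper_width: 0.0232
grip_force: 58.7
```

```bash
python3 - <<'E'
from fit import *
s=robot.get_state();print(s["time_s"],s["tool_pos"],s["tcp_rot"],s["ft_force"])
p=optics.read_camera("side");save(p,"lift.png",(250,80,430,310),2.6)
C=cloud(p);t=s["tool_pos"]
for lo in (-.09,-.06,-.035): print(lo,rect(C,t[2]+lo,t[2]+lo+.02,t[:2],.05))
for d in optics.spot_in(p,"stylus"): print(d)
E
```

```text
6.225 [ 0.54203266 -0.22540278  0.23431773] [ 3.14109778e+00 -1.37985610e-03 -3.14141506e+00] [ 0.45868102  0.4609635  -2.18084513]
-0.09 ((537.8, -230.1), (9.3, 14.8), 55.6, 36, 0.1593)
-0.06 ((537.8, -231.8), (10.5, 17.0), 71.0, 89, 0.1835)
-0.035 ((538.7, -232.0), (42.2, 48.5), 65.2, 95, 0.2163)
{'location': [0.5332, -0.2366, 0.2229], 'score': 0.62}
```

View pics/lift.png

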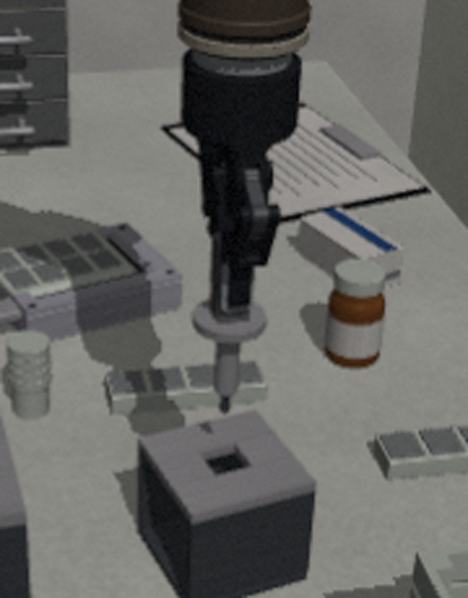

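The stylus hangs upright in the fingers with its tip at crop (225,405), clear of the hole at (228,460). I'll carry it over the seam start.

>>> move_arm(
  targets=[
    {"delta_pos": [0.006,0.021,0],"yaw": 0},
    {"delta_pos": [0.011,0.0409,0],"yaw": 0},
    {"delta_pos": [0.011,0.0409,0],"yaw": 0},
    {"delta_pos": [0.011,0.0409,0],"yaw": 0},
    {"delta_pos": [0.011,0.0409,0],"yaw": 0},
    {"delta_pos": [0.011,0.0409,0],"yaw": 0},
    {"delta_pos": [0.011,0.0409,0],"yaw": 0},
    {"delta_pos": [0.011,0.0409,0],"yaw": 0},
    {"delta_pos": [0.011,0.0409,0],"yaw": 0},
    {"delta_pos": [0.005,0.0195,0.025],"yaw": 0},
    {"delta_pos": [0,0,0.025],"yaw": 0},
    {"delta_pos": [0,0,0],"yaw": 0},
  ],
)

```text
time_s: 7.82
tool_pos: [0.442, 0.1414, 0.1835]
tcp_rot: [-3.139, -0.004, -3.141]
ft_force: [0.2, -0.1, -1.4]
gripper_width: 0.0232
grip_force: 58.8
```

```bash
python3 - <<'E'
from fit import *
s=robot.get_state();print(s["time_s"],s["tool_pos"],s["tcp_rot"],s["ft_force"])
t=s["tool_pos"]
for c,crop in(("side",(215,90,345,230)),("top",(190,150,300,280))):
    p=optics.read_camera(c);save(p,"st_%s.png"%c,crop,4)
    C=cloud(p)
    for lo in (-.078,-.06,-.035): 
        try: print(c,lo,rect(C,t[2]+lo,t[2]+lo+.02,t[:2],.05))
        except Exception as e: print(c,lo,"none")
    np.save("st_%s.npy"%c,C)
E
python3 -c "
import cv2,numpy as np
a=cv2.imread('pics/st_side.png');b=cv2.imread('pics/st_top.png')
h=560;b=cv2.resize(b,None,fx=h/b.shape[0]*.6,fy=h/b.shape[0]*.6)
o=np.zeros((560,800,3),np.uint8);o[:a.shape[0],:a.shape[1]]=a[:560];w=min(800-a.shape[1],b.shape[1]);o[:b.shape[0],a.shape[1]:a.shape[1]+w]=b[:,:w];cv2.imwrite('pics/st.png',o)"
```

```text
7.825 [0.441993   0.14144566 0.1834981 ] [-3.139184   -0.00392063 -3.14125582] [ 0.15036137 -0.14294215 -1.39615392]
side -0.078 ((438.3, 134.4), (12.8, 17.4), 82.0, 51, 0.1173)
side -0.06 ((439.8, 135.2), (17.9, 13.3), 3.4, 57, 0.1331)
side -0.035 ((438.5, 131.8), (38.5, 48.4), 81.1, 66, 0.1649)
top -0.078 ((0.0, 0.0), (0.0, 0.0), 0.0, 0, nan)
top -0.06 ((0.0, 0.0), (0.0, 0.0), 0.0, 0, nan)
top -0.035 ((435.7, 119.2), (6.1, 13.3), 73.6, 7, 0.1672)
  return _methods._mean(a, axis=axis, dtype=dtype,
  ret = ret.dtype.type(ret / rcount)
```

View pics/st.png

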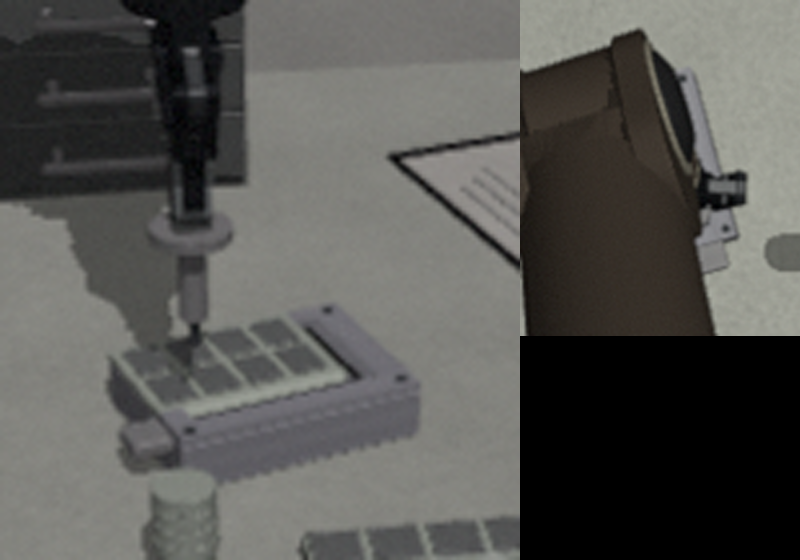

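Side crop: the tip at (195,330) hangs above the cover, which fits the start corner near the thumb tab at (150,440) once height is allowed for. In the top view the arm hides most of the jig. Lowering now.

>>> move_arm(
  targets=[
    {"delta_pos": [-0.001,0.0014,0.0],"yaw": 0},
    {"delta_pos": [0,0,0.01],"yaw": 0},
    {"delta_pos": [0,0,0.01],"yaw": 0},
    {"delta_pos": [0,0,0.01],"yaw": 0},
    {"delta_pos": [0,0,0.008],"yaw": 0},
    {"delta_pos": [0,0,0.005],"yaw": 0},
    {"delta_pos": [0,0,0],"yaw": 0},
    {"delta_pos": [0,0,0],"yaw": 0},
  ],
)

```text
time_s: 8.93
tool_pos: [0.4447, 0.1434, 0.1425]
tcp_rot: [3.141, 0.0, 3.141]
ft_force: [0.4, 0.5, -1.2]
gripper_width: 0.0233
grip_force: 58.8
```

```bash
python3 - <<'E'
from fit import *
s=robot.get_state();print(s["time_s"],s["tool_pos"],s["tcp_rot"],s["ft_force"])
p=optics.read_camera("side");save(p,"low.png",(235,150,325,230),8)
S=np.load("side0.npy");im=cv2.imread("pics/side0.png").astype(float).mean(2)
c,sn=np.cos(.29),np.sin(.29);d=S[...,:2]-np.array([.4877,.1915]);a=np.stack([d[...,0]*c+d[...,1]*sn,-d[...,0]*sn+d[...,1]*c],-1)
for b in np.arange(-.07,-.015,.003):
    k=(abs(a[...,0])<.04)&(abs(a[...,1]-b)<.0015)&(S[...,2]>.025)
    print(round(b,4),k.sum(),np.round(np.median(S[...,2][k]),4),im[k].mean().round())
E
```

```text
8.925 [0.44468285 0.14341231 0.14247769] [3.14139990e+00 3.26579326e-04 3.14149989e+00] [ 0.36470068  0.49440624 -1.24123783]
-0.07 2 0.0305 92.0
-0.067 23 0.0336 98.0
-0.064 76 0.0338 97.0
-0.061 49 0.0343 101.0
-0.058 23 0.0384 106.0
-0.055 19 0.0391 110.0
-0.052 16 0.0387 110.0
-0.049 20 0.0389 110.0
-0.046 17 0.0387 105.0
-0.043 13 0.039 98.0
-0.04 2 0.0367 104.0
-0.037 2 0.0365 89.0
-0.034 14 0.0349 102.0
-0.031 17 0.0363 126.0
-0.028 41 0.0362 135.0
-0.025 31 0.0378 140.0
-0.022 18 0.039 129.0
-0.019 20 0.0394 114.0
-0.016 26 0.0401 102.0
```

View pics/low.png

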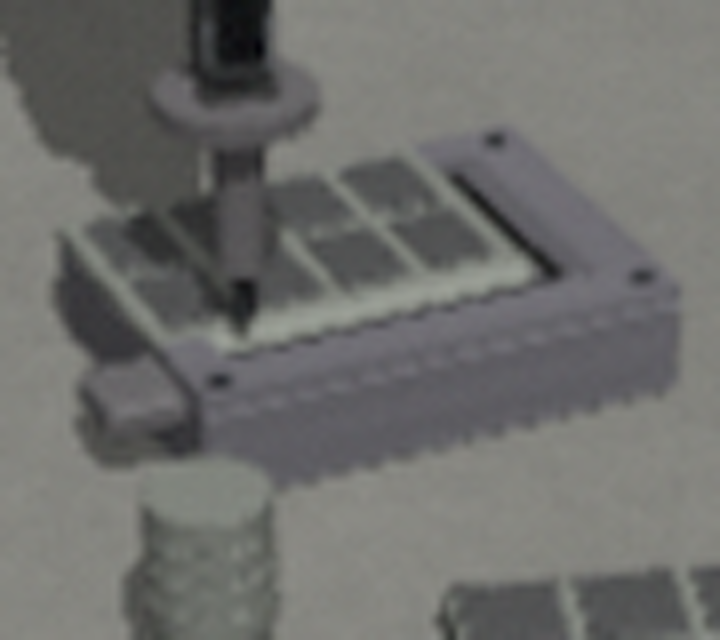

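```bash
cat > proj.py <<'E'
from h import *
from scipy.spatial.transform import Rotation as Ro
def proj(p,X):
    R=np.array(p["rotation"]); R=R if R.shape==(3,3) else Ro.from_euler('xyz',R).as_matrix()
    c=(np.atleast_2d(X)-np.array(p["xyz"]))@R; a=c[:,0]/-c[:,2]; b=-c[:,1]/-c[:,2]; k=1+p["k1"]*(a*a+b*b)
    return np.stack([p["fx"]*a*k+p["cx"],p["fy"]*b*k+p["cy"]],1)
E
python3 - <<'E'
from proj import *; from fit import rect
p=optics.read_camera("side");t=np.array(robot.get_state()["tool_pos"])
print(t,robot.get_state()["time_s"])
off=np.array([-.0028,-.002,0])
f=lambda n,X:print(n,np.round((proj(p,np.array(X))-[235,150])*8).tolist())
f("tip",[t+off-[0,0,.0961]])
f("collar under",[t+off-[0,0,.0211]]); f("shank end",[t+off-[0,0,.0761]])
y=.2897;R=np.array([[np.cos(y),-np.sin(y)],[np.sin(y),np.cos(y)]])
C=np.array([.4877,.192])
J=lambda a,b,z:[*(C+R@[a,b]),z]
f("start floor",[J(-.06,-.035,.034)]);f("groove end lip near/far",[J(-.068,-.0435,.04),J(-.068,-.0265,.04)])
f("corners top",[J(-.085,-.065,.04),J(.085,-.065,.04),J(.085,.065,.04),J(-.085,.065,.04)])
f("tab",[J(-.111,-.035,.02)])
C=cloud(p);print(rect(C,t[2]-.05,t[2]+.0,t[:2],.05))
for z in np.arange(-.1,.0,.005):
    k=(abs(C[...,2]-t[2]-z)<.0025)&(np.hypot(C[...,0]-t[0],C[...,1]-t[1])<.045);q=C[k]
    if len(q):print(round(z,3),len(q),np.round(np.r_[q[:,:2].min(0),q[:,:2].max(0)],3))
E
```

```text
[0.444735   0.14346406 0.1426015 ] 9.025
tip [[237.0, 321.0]]
collar under [[229.0, 111.0]]
shank end [[235.0, 266.0]]
start floor [[233.0, 355.0]]
groove end lip near/far [[219.0, 357.0], [199.0, 333.0]]
corners top [[195.0, 400.0], [676.0, 283.0], [503.0, 122.0], [48.0, 222.0]]
tab [[86.0, 429.0]]
((442.5, 140.3), (50.2, 49.8), 7.0, 232, 0.1277)
-0.1 123 [0.409 0.106 0.49  0.186]
-0.095 3 [0.441 0.143 0.446 0.145]
-0.09 5 [0.44  0.138 0.445 0.143]
-0.085 4 [0.441 0.139 0.443 0.142]
-0.08 2 [0.441 0.138 0.443 0.138]
-0.075 10 [0.434 0.134 0.448 0.145]
-0.07 12 [0.434 0.133 0.448 0.143]
-0.065 12 [0.434 0.133 0.449 0.144]
-0.06 15 [0.434 0.129 0.449 0.143]
-0.055 10 [0.435 0.131 0.447 0.146]
-0.05 13 [0.434 0.132 0.449 0.141]
-0.045 11 [0.435 0.131 0.449 0.142]
-0.04 14 [0.435 0.128 0.45  0.143]
-0.035 12 [0.435 0.128 0.45  0.139]
-0.03 2 [0.439 0.135 0.442 0.136]
-0.025 2 [0.443 0.122 0.446 0.123]
-0.02 28 [0.418 0.115 0.468 0.139]
-0.015 113 [0.418 0.114 0.468 0.165]
-0.01 20 [0.422 0.12  0.464 0.152]
-0.005 15 [0.431 0.126 0.452 0.136]
```

>>> move_arm(
  targets=[
    {"delta_pos": [0.0017,0,0.004],"yaw": 0},
    {"delta_pos": [0,0,0.004],"yaw": 0},
    {"delta_pos": [0,0,0.002],"yaw": 0},
    {"delta_pos": [0,0,0],"yaw": 0},
  ],
)

```text
time_s: 9.52
tool_pos: [0.4427, 0.1433, 0.1321]
tcp_rot: [-3.141, -0.0, 3.142]
ft_force: [0.4, 0.9, -1.8]
gripper_width: 0.0234
grip_force: 58.8
```

>>> move_arm(
  targets=[
    {"delta_pos": [0,0,0.003],"yaw": 0},
    {"delta_pos": [0,0,0.003],"yaw": 0},
    {"delta_pos": [0,0,0],"yaw": 0},
    {"delta_pos": [0,0,0],"yaw": 0},
  ],
)

```text
time_s: 10.02
tool_pos: [0.443, 0.1434, 0.1264]
tcp_rot: [3.141, 0.0, -3.142]
ft_force: [0.0, -0.2, 0.2]
gripper_width: 0.0236
grip_force: 58.9
```

```bash
python3 - <<'E'
from proj import *
F=[]
for i in range(4):
    p=optics.read_camera("side");s=robot.get_state();F.append(np.r_[s["ft_force"],s["tool_pos"]])
print(s["time_s"],np.round(np.mean(F,0),4),np.round(np.std(F,0),4))
save(p,"press.png",(235,150,325,230),8)
E
```

```text
10.225 [0.5588 0.497  0.2744 0.4429 0.1434 0.1264] [0.2614 0.5555 0.8219 0.     0.     0.    ]
```

View pics/press.png

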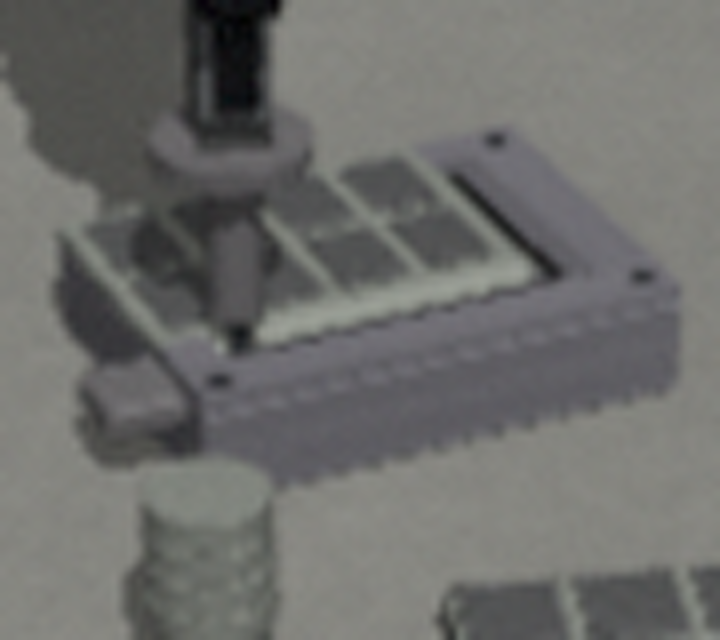

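The tip sits in the groove at crop (240,350), right at its start. The force rose by about 1.8 N, so the tip is pressed about 5–6 mm. Starting the pass.

>>> move_arm(
  targets=[
    {"delta_pos": [-0.0018,0.0005,0],"yaw": 0},
    {"delta_pos": [-0.0036,0.00106,0],"yaw": 0},
    {"delta_pos": [-0.0036,0.00106,0],"yaw": 0},
    {"delta_pos": [-0.0036,0.00106,0],"yaw": 0},
    {"delta_pos": [-0.0036,0.00106,0],"yaw": 0},
    {"delta_pos": [-0.0036,0.00106,0],"yaw": 0},
    {"delta_pos": [-0.0036,0.00106,0],"yaw": 0},
    {"delta_pos": [-0.0036,0.00106,0],"yaw": 0},
    {"delta_pos": [-0.0036,0.00106,0],"yaw": 0},
    {"delta_pos": [-0.0036,0.00106,0],"yaw": 0},
    {"delta_pos": [-0.0036,0.00106,0],"yaw": 0},
    {"delta_pos": [-0.0036,0.00106,0],"yaw": 0},
  ],
)

```text
time_s: 11.72
tool_pos: [0.4845, 0.1556, 0.1263]
tcp_rot: [-3.142, -0.0, -3.142]
ft_force: [-1.5, -0.7, 0.3]
gripper_width: 0.0233
grip_force: 59.0
```

```bash
python3 - <<'E'
from proj import *
F=[]
for i in range(6):
    p=optics.read_camera("side");s=robot.get_state();F.append(np.r_[s["ft_force"],s["tool_pos"]])
print(s["time_s"],np.round(np.mean(F,0),4),np.round(F[-1],4),s["tcp_rot"])
save(p,"mid.png",(235,150,325,230),8)
E
```

```text
12.025 [0.8283 0.3532 0.0604 0.4849 0.1558 0.1265] [ 1.5915  0.6253 -0.0528  0.4848  0.1557  0.1265] [3.14108034e+00 1.30941430e-03 3.14153476e+00]
```

>>> move_arm(
  targets=[
    {"delta_pos": [-0.0036,0.00105,0],"yaw": 0},
    {"delta_pos": [-0.0036,0.00105,0],"yaw": 0},
    {"delta_pos": [-0.0036,0.00105,0],"yaw": 0},
    {"delta_pos": [-0.0036,0.00105,0],"yaw": 0},
    {"delta_pos": [-0.0036,0.00105,0],"yaw": 0},
    {"delta_pos": [-0.0036,0.00105,0],"yaw": 0},
    {"delta_pos": [-0.0036,0.00105,0],"yaw": 0},
    {"delta_pos": [-0.0036,0.00105,0],"yaw": 0},
    {"delta_pos": [-0.0036,0.00105,0],"yaw": 0},
    {"delta_pos": [-0.0036,0.00105,0],"yaw": 0},
    {"delta_pos": [-0.0036,0.00105,0],"yaw": 0},
    {"delta_pos": [-0.0036,0.00105,0],"yaw": 0},
  ],
)

```text
time_s: 13.52
tool_pos: [0.5276, 0.1682, 0.1263]
tcp_rot: [3.142, -0.0, -3.142]
ft_force: [-0.2, -0.8, 0.9]
gripper_width: 0.0234
grip_force: 59.1
```

>>> move_arm(
  targets=[
    {"delta_pos": [-0.0036,0.00105,0],"yaw": 0},
    {"delta_pos": [-0.0036,0.00105,0],"yaw": 0},
    {"delta_pos": [-0.0036,0.00105,0],"yaw": 0},
    {"delta_pos": [-0.0036,0.00105,0],"yaw": 0},
    {"delta_pos": [-0.0036,0.00105,0],"yaw": 0},
    {"delta_pos": [-0.0036,0.00105,0],"yaw": 0},
    {"delta_pos": [-0.0032,0.0009,0],"yaw": 0},
    {"delta_pos": [0,0,0],"yaw": 0},
    {"delta_pos": [0,0,0],"yaw": 0},
  ],
)

```text
time_s: 14.65
tool_pos: [0.5528, 0.1755, 0.1265]
tcp_rot: [3.141, 0.001, 3.142]
ft_force: [1.6, -0.1, 0.8]
gripper_width: 0.0235
grip_force: 59.0
```

```bash
python3 - <<'E'
from proj import *
F=[]
for i in range(6):
    p=optics.read_camera("side");s=robot.get_state();F.append(np.r_[s["ft_force"],s["tool_pos"]])
print(s["time_s"],np.round(np.mean(F,0),4),np.round(F[-1],4),s["tcp_rot"])
save(p,"corner.png",(235,150,325,230),8)
y=.2897;R=np.array([[np.cos(y),-np.sin(y)],[np.sin(y),np.cos(y)]])
C=np.array([.4877,.192])
print((proj(p,np.array([*(C+R@[.055,-.035]),.034]))-[235,150])*8+4)
E
```

```text
14.95 [ 0.9447  0.9286 -0.1803  0.5526  0.1755  0.1265] [ 0.4527  0.3412 -0.5424  0.5524  0.1754  0.1265] [ 3.14128234e+00  6.32821017e-04 -3.14159134e+00]
[[557.6214651  282.74550334]]
```

View pics/corner.png

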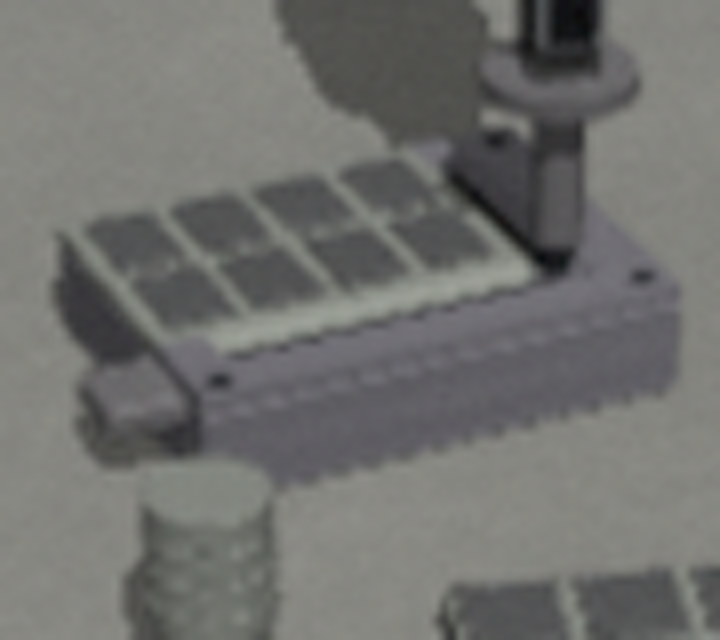

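The tip sits in the groove at the corner, crop (560,270), matching the predicted (558,283). Next is the short leg.

>>> move_arm(
  targets=[
    {"delta_pos": [0.0005,0.0018,0],"yaw": 0},
    {"delta_pos": [0.00106,0.0036,0],"yaw": 0},
    {"delta_pos": [0.00106,0.0036,0],"yaw": 0},
    {"delta_pos": [0.00106,0.0036,0],"yaw": 0},
    {"delta_pos": [0.00106,0.0036,0],"yaw": 0},
    {"delta_pos": [0.00106,0.0036,0],"yaw": 0},
    {"delta_pos": [0.00106,0.0036,0],"yaw": 0},
    {"delta_pos": [0.00106,0.0036,0],"yaw": 0},
    {"delta_pos": [0.00106,0.0036,0],"yaw": 0},
    {"delta_pos": [0.00106,0.0036,0],"yaw": 0},
    {"delta_pos": [0.00106,0.0036,0],"yaw": 0},
    {"delta_pos": [0.00106,0.0036,0],"yaw": 0},
  ],
)

```text
time_s: 16.45
tool_pos: [0.54, 0.217, 0.1263]
tcp_rot: [3.142, 0.0, -3.142]
ft_force: [0.3, -0.5, 0.6]
gripper_width: 0.0234
grip_force: 59.1
```

>>> move_arm(
  targets=[
    {"delta_pos": [0.00106,0.0036,0],"yaw": 0},
    {"delta_pos": [0.00106,0.0036,0],"yaw": 0},
    {"delta_pos": [0.00106,0.0036,0],"yaw": 0},
    {"delta_pos": [0.00106,0.0036,0],"yaw": 0},
    {"delta_pos": [0.00106,0.0036,0],"yaw": 0},
    {"delta_pos": [0.00106,0.0036,0],"yaw": 0},
    {"delta_pos": [0.00106,0.0036,0],"yaw": 0},
    {"delta_pos": [0.00106,0.0036,0],"yaw": 0},
    {"delta_pos": [0,0.0015,0],"yaw": 0},
    {"delta_pos": [0,0,0],"yaw": 0},
    {"delta_pos": [0,0,0],"yaw": 0},
  ],
)

```text
time_s: 17.82
tool_pos: [0.5314, 0.2473, 0.1263]
tcp_rot: [3.141, -0.0, -3.142]
ft_force: [-0.1, -0.3, -0.2]
gripper_width: 0.0235
grip_force: 59.1
```

```bash
python3 - <<'E'
from proj import *
F=[]
for i in range(6):
    p=optics.read_camera("side");s=robot.get_state();F.append(np.r_[s["ft_force"],s["tool_pos"]])
print(s["time_s"],np.round(np.mean(F,0),4),s["tcp_rot"])
save(p,"end.png",(235,140,325,230),6)
y=.2897;R=np.array([[np.cos(y),-np.sin(y)],[np.sin(y),np.cos(y)]])
C=np.array([.4877,.192])
print((proj(p,np.array([*(C+R@[.055,.04]),.034]))-[235,140])*6+3)
E
```

```text
18.125 [-0.493   0.3997  0.4446  0.5314  0.2472  0.1263] [ 3.14135787e+00 -1.88585147e-04 -3.14155179e+00]
[[345.25143431 200.96373573]]
```

View pics/end.png

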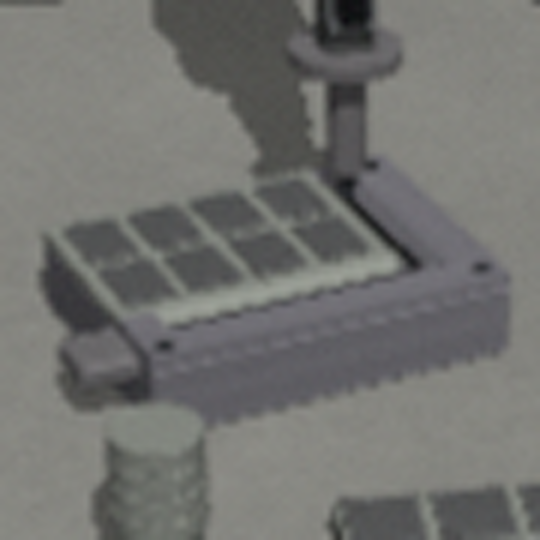

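The tip is at the end of the groove, crop (346,190). I'll lift it straight up and carry it back.

>>> move_arm(
  targets=[
    {"delta_pos": [0,0,-0.005],"yaw": 0},
    {"delta_pos": [0,0,-0.006],"yaw": 0},
    {"delta_pos": [0,0,-0.006],"yaw": 0},
    {"delta_pos": [0,0,-0.008],"yaw": 0},
    {"delta_pos": [0,0,-0.015],"yaw": 0},
    {"delta_pos": [0,0,-0.025],"yaw": 0},
    {"delta_pos": [0,0,-0.025],"yaw": 0},
    {"delta_pos": [0,0,-0.02],"yaw": 0},
    {"delta_pos": [-0.001,-0.02,0],"yaw": 0},
    {"delta_pos": [-0.001,-0.04,0],"yaw": 0},
    {"delta_pos": [-0.001,-0.04,0],"yaw": 0},
    {"delta_pos": [-0.001,-0.04,0],"yaw": 0},
  ],
)

```text
time_s: 19.62
tool_pos: [0.5348, 0.1039, 0.2356]
tcp_rot: [-3.141, -0.001, 3.14]
ft_force: [0.5, -0.8, -0.5]
gripper_width: 0.0233
grip_force: 59.0
```

>>> move_arm(
  targets=[
    {"delta_pos": [-0.001,-0.04,0],"yaw": 0},
    {"delta_pos": [-0.001,-0.04,0],"yaw": 0},
    {"delta_pos": [-0.001,-0.04,0],"yaw": 0},
    {"delta_pos": [-0.001,-0.04,0],"yaw": 0},
    {"delta_pos": [-0.001,-0.04,0],"yaw": 0},
    {"delta_pos": [-0.001,-0.04,0],"yaw": 0},
    {"delta_pos": [-0.001,-0.04,0],"yaw": 0},
    {"delta_pos": [-0.001,-0.03,0],"yaw": 0},
    {"delta_pos": [0,-0.0147,0],"yaw": 0},
    {"delta_pos": [0,0,0],"yaw": 0},
    {"delta_pos": [0,0,0],"yaw": 0},
  ],
)

```text
time_s: 21.0
tool_pos: [0.5436, -0.2163, 0.236]
tcp_rot: [3.141, -0.0, -3.14]
ft_force: [0.4, -0.4, -0.9]
gripper_width: 0.0236
grip_force: 58.9
```

```bash
python3 - <<'E'
from fit import *
from proj import proj
p=optics.read_camera("side");s=robot.get_state();t=s["tool_pos"];print(s["time_s"],t,s["tcp_rot"],s["ft_force"])
C=cloud(p)
for lo in (-.075,-.06,-.05): print(lo,rect(C,t[2]+lo,t[2]+lo+.015,t[:2],.04))
print("stand",rect(C,.088,.0985,(.543,-.225),.09))
E
```

```text
21.05 [ 0.54371934 -0.21607002  0.23604928] [ 3.14063508e+00 -2.87362772e-04 -3.13963956e+00] [ 1.01825049  0.58979455 -1.10592274]
-0.075 ((540.1, -222.4), (10.1, 15.6), 81.3, 62, 0.1678)
-0.06 ((540.0, -222.5), (11.3, 17.0), 74.4, 67, 0.1838)
-0.05 ((539.9, -222.4), (10.6, 16.9), 76.5, 69, 0.1936)
stand ((542.6, -225.8), (102.7, 105.3), 12.5, 1698, 0.0943)
```

>>> move_arm(
  targets=[
    {"delta_pos": [-0.0006,-0.0092,0],"yaw": 0},
    {"delta_pos": [0,0,0],"yaw": 0},
    {"delta_pos": [0,0,0.015],"yaw": 0},
    {"delta_pos": [0,0,0.015],"yaw": 0},
    {"delta_pos": [0,0,0.015],"yaw": 0},
    {"delta_pos": [0,0,0.01],"yaw": 0},
    {"delta_pos": [0,0,0],"yaw": 0},
  ],
)

```text
time_s: 21.92
tool_pos: [0.5436, -0.2267, 0.1802]
tcp_rot: [3.141, -0.002, 3.142]
ft_force: [0.2, 0.6, -2.1]
gripper_width: 0.0235
grip_force: 58.9
```

>>> move_arm(
  targets=[
    {"delta_pos": [0,0,0.01],"yaw": 0},
    {"delta_pos": [0,0,0.015],"yaw": 0},
    {"delta_pos": [0,0,0.015],"yaw": 0},
    {"delta_pos": [0,0,0.01],"yaw": 0},
    {"delta_pos": [0,0,0.005],"yaw": 0},
    {"delta_pos": [0,0,0],"yaw": 0},
  ],
)

```text
time_s: 22.68
tool_pos: [0.544, -0.2269, 0.126]
tcp_rot: [3.142, -0.001, 3.141]
ft_force: [0.7, -0.1, -1.1]
gripper_width: 0.0234
grip_force: 58.9
```

>>> move_arm(
  targets=[
    {"delta_pos": [0,0.0012,0.003],"yaw": 0},
    {"delta_pos": [0,0,0.003],"yaw": 0},
    {"delta_pos": [0,0,0.002],"yaw": 0},
    {"delta_pos": [0,0,0.001],"yaw": 0},
    {"delta_pos": [0,0,0],"yaw": 0},
    {"delta_pos": [0,0,0],"yaw": 0},
  ],
)

```text
time_s: 23.42
tool_pos: [0.5442, -0.2257, 0.1173]
tcp_rot: [-3.142, 0.0, 3.142]
ft_force: [0.3, -0.8, -1.9]
gripper_width: 0.0233
grip_force: 58.9
```

```bash
python3 - <<'E'
from fit import *
F=[]
for i in range(4):
    p=optics.read_camera("side");s=robot.get_state();F.append(np.r_[s["ft_force"],s["tool_pos"]])
print(s["time_s"],np.round(np.mean(F,0),4))
C=cloud(p)
print("collar",rect(C,.1,.109,(.543,-.226),.05),rect(C,.1,.12,(.543,-.226),.04))
E
```

```text
23.625 [-0.0835  0.0796 -1.5469  0.5442 -0.2257  0.1173]
collar ((539.8, -230.9), (49.0, 51.6), 67.9, 253, 0.1039) ((539.8, -230.9), (49.0, 51.6), 67.9, 297, 0.1042)
```

>>> move_arm(
  targets=[
    {"delta_pos": [0,0,0.0008],"yaw": 0},
    {"delta_pos": [0,0,0.0007],"yaw": 0},
    {"delta_pos": [0,0,0],"yaw": 0},
    {"delta_pos": [0,0,0],"yaw": 0},
  ],
)

```text
time_s: 24.12
tool_pos: [0.5442, -0.2257, 0.1161]
tcp_rot: [3.141, 0.0, 3.142]
ft_force: [-2.7, 0.6, 5.1]
gripper_width: 0.0236
grip_force: 59.6
```

Contact: the force went from -1.5 N to +5 N. Releasing, opening only partway and then lifting.

>>> move_arm(
  targets=[
    {"delta_pos": [0,0,0],"yaw": 0},
    {"delta_pos": [0,0,0],"yaw": 0},
    {"delta_pos": [0,0,0],"yaw": 0},
    {"delta_pos": [0,0,0],"yaw": 0},
    {"delta_pos": [0,0,0],"yaw": 0},
    {"delta_pos": [0,0,-0.01],"yaw": 0},
    {"delta_pos": [0,0,-0.02],"yaw": 0},
    {"delta_pos": [0,0,-0.03],"yaw": 0},
    {"delta_pos": [0,0,-0.04],"yaw": 0},
    {"delta_pos": [0,0,-0.03],"yaw": 0},
    {"delta_pos": [0,0,0],"yaw": 0},
    {"delta_pos": [0,0,0],"yaw": 0},
  ],
  fingers=0.07,
)

```text
time_s: 25.62
tool_pos: [0.5439, -0.2254, 0.2456]
tcp_rot: [3.141, -0.0, -3.142]
ft_force: [-0.2, 0.1, -0.9]
gripper_width: 0.0702
grip_force: 0.0
```

```bash
python3 - <<'E'
from fit import *
p=optics.read_camera("side");s=robot.get_state();print(s["time_s"],s["tool_pos"],s["ft_force"],s["gripper_width"])
C=cloud(p);S=np.load("side0.npy")
for n,K in(("now",C),("before",S)):
    print(n,"stand",rect(K,.088,.0985,(.543,-.225),.09),"collar",rect(K,.1,.108,(.543,-.226),.05),"h",rect(K,.115,.13,(.543,-.226),.05),rect(K,.155,.18,(.543,-.226),.05))
    print("cups",rect(K,.06,.09,(.417,0),.06),"org",rect(K,.013,.04,(.56,-.002),.09))
E
```

```text
25.675 [ 0.54366862 -0.22537081  0.24503151] [-0.92789833  0.35787343 -0.35822053] 0.06984581417538753
now stand ((541.9, -225.1), (102.5, 106.6), 12.4, 1327, 0.0944) collar ((540.8, -229.3), (47.5, 49.9), 68.6, 234, 0.1026) h ((537.8, -234.1), (16.8, 29.7), 54.6, 97, 0.1235) ((541.4, -227.4), (24.8, 23.5), 88.0, 133, 0.162)
cups ((417.0, -0.9), (36.8, 38.2), 0.7, 185, 0.0715) org ((559.4, -5.1), (47.1, 144.0), 89.0, 611, 0.0207)
before stand ((542.5, -226.3), (102.6, 104.4), 12.1, 1320, 0.0943) collar ((540.1, -230.5), (47.5, 50.7), 72.7, 230, 0.1025) h ((536.0, -233.1), (17.1, 31.0), 51.6, 100, 0.1231) ((540.4, -226.8), (23.7, 26.8), 0.9, 133, 0.1617)
cups ((417.4, 0.6), (37.2, 40.8), 6.6, 182, 0.0713) org ((559.4, -3.5), (145.2, 47.3), 0.4, 620, 0.0206)
```

The stylus hangs upright in the stand as it did before, and everything else is where it was. Handing in.

```bash
python3 -c "
from rig import order
print(order.sign_off())"
```

```text
the job is handed in; nothing more can be done
None
```

I guided the stylus along the whole seam in one pass, hung it back in the smaller stand and let go, and handed the job in at about 26 s; the sign-off gave no verdict, but the force and camera readings looked right throughout.

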